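# Load the sprung scale to its mark with nuts

## Robot

A 7-joint arm with a two-finger parallel gripper is mounted at the origin on a cart in front of the work surface, level with it; the furniture and walls round the work are solid. World frame = base frame: x ahead of the robot, y to its left, z up, the work surface at z = 0. Lengths are in m, angles in rad, forces in N, time in s.
With the tool pointing down it reaches from about 0.35 to 0.9 m from the base axis. Payload 8.1 kg.
Tool frame: the origin (TCP) lies midway between the tips of the shut fingers; the grasp point (between the pads) lies arm.tcp_to_grasp behind it (arm.tcp_to_grasp is the distance from the TCP to the grasp point, in m); z points along the fingers, y is the line along which they close (so a half turn about z gives the same grasp; the last joint's range is limited). The gripper opens to 92 mm and grips with 3 to 60 N. Pads are 19 mm wide; open, the fingers measure 130 mm over their backs; the gripper's body (75 mm by 190 mm) begins 47 mm behind the grasp point.
Start: joints at [1.162, 0.434, 0.025, 1.573, -0.012, 1.134, -0.075], TCP at [0.188, -0.596, 0.227] pointing down, gripper open.
Joint ranges: [-2.62, 2.62], [-0.44, 2.09], [-1.27, 1.32], [0.08, 2.57], [-1.32, 4.46], [0.12, 2], [-2.74, 2.74]. Speed limits (rad/s): [2.22, 2.22, 3.01, 3.01, 3.14, 3.14, 3.14].

## Interface

Orientations are given as a rotation vector (axis times angle).
In Python, from cell import observe, get_image, arm gives the robot as it stands. The module is installed in compiled form; this text tells all that it offers.
- The arm moves only by the tool drive_tool, never from a script. Its argument "steps" is a list of rows, each a list of 5 numbers: the closure, from 0 (fully open) to 1 (shut), then the shift along the world's x, y, z in mm, then the turn about the world's z in rad. In form: [[hand, x, y, z, roll], ...]. A call has 1 to 20 rows; each row shifts and turns the commanded pose from where the row before left it; what a row does not reach is not made up. A row lasts 1/12 s, in which the tool goes at most 41.7 mm and 7.16 degrees, less where a joint would pass 70% of its speed; a pose out of reach is approached as far as the arm can. A call with a gripper value outside its range is refused whole. The fingers move at their own pace and stop on an object; "grip_force" is the grip in N (left out, the last holds). Time passes only in rows, so rows that do not move let the fingers close. It gives the time, the measured TCP pose, the force, the opening and the grip force at its end, in the units of the state.
- observe(): the state, without advancing time (a new reading comes with each control period).
- get_image(name): name is "scene" or "top"; returns a dict with "image" (400x640x3 uint8, red, green, blue), "vfov" (degrees; the focal length in pixels is half the picture's height over the tangent of half this angle, whatever the lens; pixels are square), "cx", "cy" (the principal point, pixels), "xyz" and "attitude" of the camera in the world. Camera axes: x right, y down, z forward; pixel columns grow to the right and rows downward; lengths in m; the calibration is good to about 2 mm. A picture is of the moment at which its call begins. There is no depth.
- arm.sign_off(): hands the job in; it is judged then, once.
The state is a dict: "clock": time; "joints": joint angles; "dq": joint speeds; "joint_efforts": joint torques, N m; "position": TCP position; "ee_rot": TCP orientation; "force": force on the tool from outside, world axes, zero at the start; "ft_torque": the same for the moment, N m; "width": opening from 0.0 (shut) to 1.0 (fully open); "gripper_force": force on a finger pad.
Only numpy, scipy, OpenCV 4.12 (cv2) and the standard library are available. Lean on these libraries where they do the work, as an engineer would, in place of code of your own. Each camera call takes 0.05 s, during which the arm holds its last target. There are 200 camera calls.

## Task

Load the sprung scale with the steel nuts, one at a time, until its pointer has sunk to rest between the two prongs of the mark, and then add no more. Push each nut gently down the stem past the spring catch so that it ends flat on the pan or on the nut before it, never pressing the pan down more than 50 mm. Leave the nuts you do not need lying flat on the chest top, and leave the other things alone.

Things in the scene. Friction and masses are not known exactly. Their poses are not given: they have to be found in the camera images.
- nut_a_mid (a point): one of four identical loose plain steel hexagon nuts (46 mm across flats, 53 mm across corners, 16 mm high, 24 mm bore, about 0.18 kg, up to 6 percent more or less) that start flat on top of the grey drawer chest (115 mm high, its top the work surface here). The point is its centre, in the bore, 8 mm above its underside; z up along the bore, x square to one pair of flats (further pairs every 60 degrees)
- nut_b_mid (a point): one of four identical loose plain steel hexagon nuts (46 mm across flats, 53 mm across corners, 16 mm high, 24 mm bore, about 0.18 kg, up to 6 percent more or less) that start flat on top of the grey drawer chest (115 mm high, its top the work surface here). The point is its centre, in the bore, 8 mm above its underside; z up along the bore, x square to one pair of flats (further pairs every 60 degrees)
- nut_c_mid (a point): one of four identical loose plain steel hexagon nuts (46 mm across flats, 53 mm across corners, 16 mm high, 24 mm bore, about 0.18 kg, up to 6 percent more or less) that start flat on top of the grey drawer chest (115 mm high, its top the work surface here). The point is its centre, in the bore, 8 mm above its underside; z up along the bore, x square to one pair of flats (further pairs every 60 degrees)
- nut_d_mid (a point): one of four identical loose plain steel hexagon nuts (46 mm across flats, 53 mm across corners, 16 mm high, 24 mm bore, about 0.18 kg, up to 6 percent more or less) that start flat on top of the grey drawer chest (115 mm high, its top the work surface here). The point is its centre, in the bore, 8 mm above its underside; z up along the bore, x square to one pair of flats (further pairs every 60 degrees)
- pan_top (a point): centre of the scale pan's upper face: a round plain steel plate 60 mm across on a sprung rod over a grey base plate (110 x 180 x 17 mm); 132 mm above the chest top less what the pan has sunk, moving with it. z up; y towards the graduated post, 85 mm away, 12 mm square, as high as the pan. The stem rises from this point
- stem_tip (a point): top of the upright stem on the pan, 70 mm above the pan's face. The stem is 22 mm thick (1 mm play all round in a nut; dry, it rubs), its top 9 mm tapering to 11 mm
- catch (a point): the catch: two sprung polished balls that bulge 3.5 mm from opposite sides of the stem (along y), centres 55 mm above the pan. They hold up a nut just laid on. Pushed with some 3.5 to 5 N in all (its weight included) a nut slips past (far more if it rubs sideways on the stem: ease it until the side force is gone) and drops free to the pan or nut below; the pan springs up. Three nuts fit below
- scale_pan (a joint): sink of the pan in metres, grows downward: about 0.003 empty. Spring about 200 N/m, so every nut sinks it 8 to 9.5 mm, and a push sinks it 5 mm per newton. The rod meets its stop at 0.060; more than 0.050 overstrains the spring
- scale_mark (a joint): setting of the mark in metres, downward, on the same scale: the pointer is in the middle of the mark when joint scale_pan equals this value. It is held by a clamp screw and stays as set
- pointer_tip (a point): tip of the thin dark pointer that reaches out from the pan towards the post, 3 mm below the pan's upper face; moves with the pan
- mark_mid (a point): the mark: a black slider on the post with two plain steel prongs, one above the other, their inner faces 10 mm apart. The point is midway between the prongs, in the pointer's plane; z up
- marker: bystander, to be left alone: dark felt marker, 16 x 134 x 18 mm, lying behind the nuts; origin under its centre
- screwdriver: bystander, to be left alone: screwdriver with a red handle, 190 mm long, 24 mm thick, along the front edge; origin under its centre
- small_hex_key: bystander, to be left alone: bent hex key, 28 x 87 x 7 mm; origin under its centre
- loose_eye_bolt: bystander, to be left alone: small eye bolt, 22 x 56 x 6 mm, lying flat among the nuts; origin under its centre
- gauge_block: bystander, to be left alone: plain oblong block, 24 x 60 x 24 mm; origin under its centre

How it is judged:
On the way, in this order (a step that is already met when the one before it is completed fails the run):
1. the first nut lies flat on the pan, on the stem (((horizontal distance between nut_a_mid and pan_top below 0.004 m and z of nut_a_mid in the frame of pan_top between 0.005 and 0.011 m) or (horizontal distance between nut_b_mid and pan_top below 0.004 m and z of nut_b_mid in the frame of pan_top between 0.005 and 0.011 m) or (horizontal distance between nut_c_mid and pan_top below 0.004 m and z of nut_c_mid in the frame of pan_top between 0.005 and 0.011 m) or (horizontal distance between nut_d_mid and pan_top below 0.004 m and z of nut_d_mid in the frame of pan_top between 0.005 and 0.011 m))), for 0.2 s.
2. a second nut lies flat on the first (((horizontal distance between nut_a_mid and pan_top below 0.004 m and z of nut_a_mid in the frame of pan_top between 0.005 and 0.011 m) or (horizontal distance between nut_b_mid and pan_top below 0.004 m and z of nut_b_mid in the frame of pan_top between 0.005 and 0.011 m) or (horizontal distance between nut_c_mid and pan_top below 0.004 m and z of nut_c_mid in the frame of pan_top between 0.005 and 0.011 m) or (horizontal distance between nut_d_mid and pan_top below 0.004 m and z of nut_d_mid in the frame of pan_top between 0.005 and 0.011 m)) and ((horizontal distance between nut_a_mid and pan_top below 0.004 m and z of nut_a_mid in the frame of pan_top between 0.021 and 0.027 m) or (horizontal distance between nut_b_mid and pan_top below 0.004 m and z of nut_b_mid in the frame of pan_top between 0.021 and 0.027 m) or (horizontal distance between nut_c_mid and pan_top below 0.004 m and z of nut_c_mid in the frame of pan_top between 0.021 and 0.027 m) or (horizontal distance between nut_d_mid and pan_top below 0.004 m and z of nut_d_mid in the frame of pan_top between 0.021 and 0.027 m))), for 0.2 s.
At the end, for the whole second after the job is handed in: The pointer tip rests within 5.8 mm in height of the middle of the mark, the pan at rest; two or three nuts lie on the stem flat on the pan and on one another (each within 3 mm of its place in the stack), none held up by the catch; every other nut lies flat on the chest top (all of step 2 and z of pointer_tip in the frame of mark_mid between -0.0058 and 0.0058 m and ((height (world z) of nut_a_mid between 0.119 and 0.128 m and angle between nut_a_mid's own z axis and vertical below 0.1 rad) or (horizontal distance between nut_a_mid and pan_top below 0.004 m and z of nut_a_mid in the frame of pan_top between 0.005 and 0.011 m) or (horizontal distance between nut_a_mid and pan_top below 0.004 m and z of nut_a_mid in the frame of pan_top between 0.021 and 0.027 m) or (horizontal distance between nut_a_mid and pan_top below 0.004 m and z of nut_a_mid in the frame of pan_top between 0.037 and 0.043 m)) and ((height (world z) of nut_b_mid between 0.119 and 0.128 m and angle between nut_b_mid's own z axis and vertical below 0.1 rad) or (horizontal distance between nut_b_mid and pan_top below 0.004 m and z of nut_b_mid in the frame of pan_top between 0.005 and 0.011 m) or (horizontal distance between nut_b_mid and pan_top below 0.004 m and z of nut_b_mid in the frame of pan_top between 0.021 and 0.027 m) or (horizontal distance between nut_b_mid and pan_top below 0.004 m and z of nut_b_mid in the frame of pan_top between 0.037 and 0.043 m)) and ((height (world z) of nut_c_mid between 0.119 and 0.128 m and angle between nut_c_mid's own z axis and vertical below 0.1 rad) or (horizontal distance between nut_c_mid and pan_top below 0.004 m and z of nut_c_mid in the frame of pan_top between 0.005 and 0.011 m) or (horizontal distance between nut_c_mid and pan_top below 0.004 m and z of nut_c_mid in the frame of pan_top between 0.021 and 0.027 m) or (horizontal distance between nut_c_mid and pan_top below 0.004 m and z of nut_c_mid in the frame of pan_top between 0.037 and 0.043 m)) and ((height (world z) of nut_d_mid between 0.119 and 0.128 m and angle between nut_d_mid's own z axis and vertical below 0.1 rad) or (horizontal distance between nut_d_mid and pan_top below 0.004 m and z of nut_d_mid in the frame of pan_top between 0.005 and 0.011 m) or (horizontal distance between nut_d_mid and pan_top below 0.004 m and z of nut_d_mid in the frame of pan_top between 0.021 and 0.027 m) or (horizontal distance between nut_d_mid and pan_top below 0.004 m and z of nut_d_mid in the frame of pan_top between 0.037 and 0.043 m)) and velocity of joint scale_pan between -0.01 and 0.01 m/s); the robot touches nothing.
It fails at once if the pan is driven down more than 50 mm (spring overstrained) (value of joint scale_pan above 0.05 m).
It fails at once if a bystander is moved more than 25 mm (distance of any of marker, screwdriver, small_hex_key, loose_eye_bolt, gauge_block from where it was at the start of the episode above 0.025 m).
It also fails if it takes over 70 s, if anything falls off the work surface, if the arm or the gripper's body presses on something with over 40 N, if the wrist force passes 120 N, or if a joint passes its speed limit or range.

## Working session

There is one attempt and no reset: what is moved stays moved. The work goes in short steps, Python scripts to look and compute and a tool call to move; the robot and the scene stay as the last step left them, time stands still between calls to the robot, and variables do not carry over. Pictures are saved under pics/ and viewed, at most 10 in all, crops included, and the job is handed in when it is done.

Besides the shell and the picture viewer there is one more tool, called after ">>>" by a JSON object that holds its "op" and its "data", one argument or row to a line. drive_tool: Moves the arm, as the interface text tells. Its arguments: {"type":"object","properties":{"steps":{"type":"array"},"grip_force":{"type":"number"}},"required":["steps"]}

```bash
mkdir -p pics; cat > h.py <<'E'
import numpy as np, cv2
from cell import observe, get_image, arm
from scipy.spatial.transform import Rotation as R
def cam(n):
    d=get_image(n); a=np.array(d["attitude"],float)
    d["R"]=a if a.shape==(3,3) else R.from_rotvec(a).as_matrix() if a.size==3 else R.from_quat(a).as_matrix()
    d["f"]=200/np.tan(np.radians(d["vfov"])/2); d["xyz"]=np.array(d["xyz"]); return d
def ray(d,u,v):
    r=d["R"]@np.array([(u-d["cx"])/d["f"],(v-d["cy"])/d["f"],1]); return r/np.linalg.norm(r)
def onz(d,u,v,z):
    r=ray(d,u,v); return d["xyz"]+r*(z-d["xyz"][2])/r[2]
def proj(d,p):
    c=d["R"].T@(np.array(p)-d["xyz"]); return d["f"]*c[0]/c[2]+d["cx"], d["f"]*c[1]/c[2]+d["cy"]
def save(d,n): cv2.imwrite("pics/"+n,cv2.cvtColor(d["image"],cv2.COLOR_RGB2BGR))
E
python3 - <<'E'
from h import *
o=observe(); print(o); print(arm.tcp_to_grasp)
for n in("scene","top"):
    d=cam(n); save(d,n+"0.png"); print(n,d["vfov"],d["cx"],d["cy"],d["xyz"],d["attitude"],d["R"])
E
```

```text
{'clock': 0.0, 'joints': array([ 1.16242615,  0.43521933,  0.02497849,  1.57408306, -0.01159083,
        1.13400948, -0.07510265]), 'dq': array([-0.00106063, -0.00126837, -0.00046507,  0.00021505,  0.00065785,
        0.00052995, -0.00054567]), 'joint_efforts': array([-2.01774892e-04, -6.67848372e+01,  9.85223427e-01, -3.14466119e+01,
       -6.04266627e-02,  4.26281698e-02,  2.46890295e-04]), 'position': array([ 0.18792868, -0.59554353,  0.22595275]), 'ee_rot': array([-3.10345861e+00, -4.78087534e-01,  6.12592389e-04]), 'force': array([-0.12260617,  0.18943524,  0.03714308]), 'ft_torque': array([-0.00029166,  0.03712754,  0.02401657]), 'gripper_force': 0.0, 'width': 1.0003190994919964}
0.0188
scene 52.21557939405081 322.4349839834864 199.8423044019464 [0.03759548 0.71003518 0.62352125] [-0.77850748  2.287306   -1.45357123] [[-0.80009603 -0.27334141  0.53397643]
 [-0.59951404  0.3336147  -0.72751918]
 [ 0.02071873 -0.90221156 -0.43079581]]
top 53.60618187332782 323.8773562290776 197.37449220460593 [0.48496616 0.07719603 1.10396134] [-2.22246568  2.19556639 -0.08871046] [[ 0.01142642 -0.99859289  0.05178492]
 [-0.99951563 -0.01290554 -0.02831892]
 [ 0.02894738 -0.05143625 -0.99825666]]
```

View pics/scene0.png

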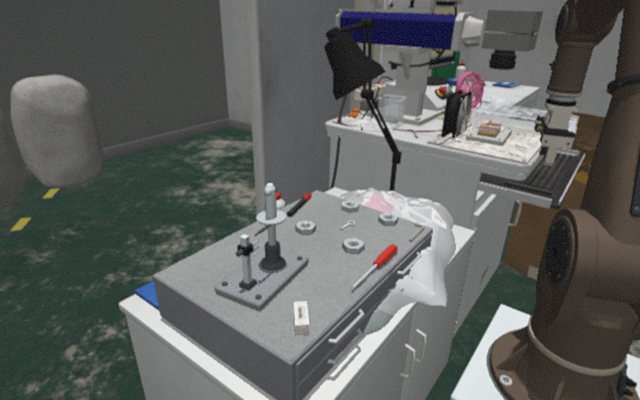

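View pics/top0.png

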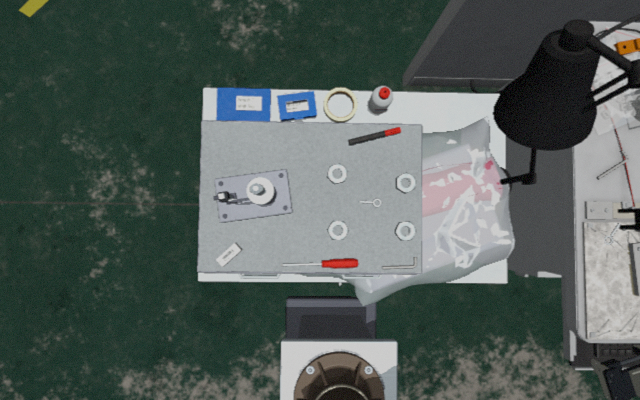

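The scene view shows the scale (stem tip about (269,186), post at (245,240)). The top view shows four nuts near (337,173), (405,183), (337,230), (405,231), the stem near (257,187) and the post at (223,197). Next I take enlarged crops and measure.

```bash
python3 - <<'E'
from h import *
t=cam("top"); s=cam("scene")
c=lambda d,x,y,w,h,k: cv2.resize(d["image"][y:y+h,x:x+w],None,fx=k,fy=k,interpolation=cv2.INTER_CUBIC)
A=c(t,205,160,100,70,4); B=c(t,315,160,100,85,4); C=c(s,215,170,100,140,4)
im=np.zeros((600,800,3),np.uint8); im[:280,:400]=A; im[260:600,:400]=B; im[:560,400:]=C
cv2.imwrite("pics/crops.png",im[:,:,::-1])
# nuts in top: bright low-saturation against chest
for n,d in(("top",t),("scene",s)):
    g=cv2.cvtColor(d["image"],cv2.COLOR_RGB2GRAY)
    print(n)
    for p in([(337,173),(405,183),(337,230),(405,231)] if n=="top" else [(350,204),(388,218),(305,226),(354,244)]):
        x,y=p; w=g[y-14:y+15,x-15:x+16].astype(float); med=np.median(np.r_[w[0],w[-1],w[:,0],w[:,-1]])
        m=(abs(w-med)>28).astype(np.uint8); 
        nl,l,st,ce=cv2.connectedComponentsWithStats(m,connectivity=8)
        k=1+np.argmax(st[1:,4]); hull=cv2.convexHull(np.argwhere(l==k)[:,::-1].astype(np.int32))
        M=cv2.moments(hull); u,v=M['m10']/M['m00']+x-15,M['m01']/M['m00']+y-14
        print(p,u,v,cv2.contourArea(hull),onz(d,u,v,.127 if n=="top" else .123).round(4))
E
```

```text
top
(337, 173) 336.5827067669173 174.1390977443609 266.0 [0.5938 0.0186 0.127 ]
(405, 183) 404.29947460595446 182.98248686514887 285.5 [ 0.5741 -0.1505  0.127 ]
(337, 230) 337.97297297297297 229.7033957033957 240.5 [0.4563 0.0138 0.127 ]
(405, 231) 404.0322033898305 230.32655367231638 295.0 [ 0.4565 -0.15    0.127 ]
scene
(350, 204) 355.7675438596491 198.97431077694236 266.0 [ 0.5874 -0.2006  0.123 ]
(388, 218) 388.7292250233427 213.38904450669156 535.5 [ 0.4698 -0.1806  0.123 ]
(305, 226) 305.02605363984674 227.61072796934866 217.5 [0.5954 0.0205 0.123 ]
(354, 244) 352.99807692307695 246.0141025641026 260.0 [0.455  0.0179 0.123 ]
```

View pics/crops.png

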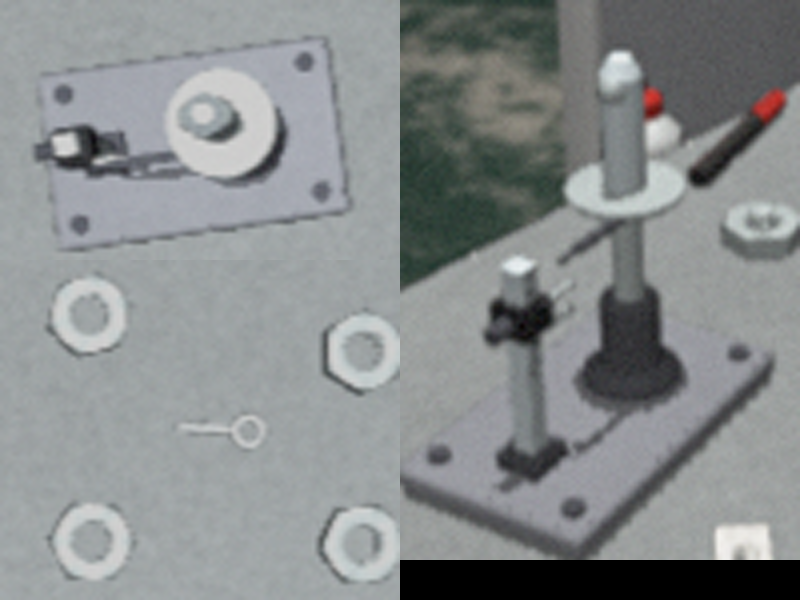

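The crop shows plain nuts and the stem, with the post up-left of it in the scene view. The pointer tip sits at about crop (563,260), above the prongs at about (570,285) and (570,305). Now I refine the stem, pan and mark positions and the nut orientations.

```bash
cat >> h.py <<'E'
def tri(d1,p1,d2,p2):
    a,b=ray(d1,*p1),ray(d2,*p2); s=np.linalg.lstsq(np.c_[a,-b],d2["xyz"]-d1["xyz"],rcond=None)[0]
    q1,q2=d1["xyz"]+a*s[0],d2["xyz"]+b*s[1]; return ((q1+q2)/2).round(4),round(np.linalg.norm(q1-q2),4)
def nutfit(d,c,z=.131):
    "outer edge of the top face by radial gradient; centre + 6-fold orientation"
    g=cv2.GaussianBlur(cv2.cvtColor(d["image"],cv2.COLOR_RGB2GRAY),(0,0),.6).astype(np.float32)
    th=np.arange(0,2*np.pi,np.pi/90); rr=np.arange(.018,.032,.0003); c=np.array(c,float)
    for _ in range(6):
        P=np.array([[proj(d,(c[0]+r*np.cos(t),c[1]+r*np.sin(t),z)) for r in rr] for t in th],np.float32)
        v=cv2.remap(g,P[...,0],P[...,1],cv2.INTER_CUBIC); k=np.argmin(np.gradient(v,axis=1)[:,2:-2],axis=1)+2
        e=rr[k]; A=np.c_[np.ones_like(th),np.cos(th),np.sin(th),np.cos(6*th),np.sin(6*th)]
        x=np.linalg.lstsq(A,e,rcond=None)[0]; c+=x[1:3]
    corner=np.arctan2(x[4],x[3])/6
    return c.round(4),x[0].round(4),np.hypot(x[3],x[4]).round(4),np.degrees(corner).round(1)
E
python3 - <<'E'
from h import *
t=cam("top"); s=cam("scene")
for c in[(.594,.0186),(.574,-.152),(.456,.0145),(.4565,-.152)]:
    print(c,"top",nutfit(t,c),"scene",nutfit(s,c))
print("tip",tri(t,(255.75,188.25),s,(270,184.3)), onz(t,255.75,188.25,.314),onz(s,270,184.3,.314))
print("pan top view",onz(t,260.5,191,.244),"scene pan",onz(s,271.4,217.2,.244))
print("post top",onz(t,222.5,196.7,.247), onz(s,244.6,236.2,.247))
o=observe(); print(R.from_rotvec(o["ee_rot"]).as_matrix().round(3))
# scene-view height scale at the pointer tip
pt=onz(s,255.7,235,.241); print("ptr",pt,[proj(s,pt+[0,0,-k]) for k in(0,.01,.02,.03)])
E
```

```text
(0.594, 0.0186) top (array([0.5958, 0.0178]), np.float64(0.0227), np.float64(0.0002), np.float64(-12.2)) scene (array([0.5955, 0.02  ]), np.float64(0.0235), np.float64(0.0006), np.float64(-14.3))
(0.574, -0.152) top (array([ 0.5756, -0.153 ]), np.float64(0.0228), np.float64(0.0003), np.float64(2.1)) scene (array([ 0.5761, -0.1516]), np.float64(0.0244), np.float64(0.0012), np.float64(9.3))
(0.456, 0.0145) top (array([0.4559, 0.0149]), np.float64(0.0226), np.float64(0.0003), np.float64(26.0)) scene (array([0.4555, 0.0173]), np.float64(0.023), np.float64(0.0004), np.float64(-28.7))
(0.4565, -0.152) top (array([ 0.4563, -0.152 ]), np.float64(0.0225), np.float64(0.0003), np.float64(-25.7)) scene (array([ 0.4554, -0.1529]), np.float64(0.0253), np.float64(0.0003), np.float64(-19.7))
tip (array([0.543 , 0.1914, 0.3116]), np.float64(0.0011)) [0.54238494 0.19070662 0.314     ] [0.53952026 0.19569153 0.314     ]
pan top view [0.54163688 0.19039474 0.244     ] scene pan [0.53830751 0.19648744 0.244     ]
post top [0.5280538  0.27120914 0.247     ] [0.52163439 0.28356546 0.247     ]
[[ 0.954  0.301 -0.   ]
 [ 0.301 -0.954  0.   ]
 [-0.    -0.    -1.   ]]
ptr [0.51677686 0.2611297  0.241     ] [(np.float64(255.7), np.float64(235.00000000000003)), (np.float64(255.9700216226786), np.float64(239.6976720142447)), (np.float64(256.2369653297766), np.float64(244.34179632463616)), (np.float64(256.50088344975217), np.float64(248.93328330987356))]
```

>>> {"op": "drive_tool", "data": {
  "steps": [
    [0, 15.8, 36, 0, 0.01],
    [0, 15.8, 36, 0, 0.01],
    [0, 15.8, 36, 0, 0.01],
    [0, 15.8, 36, 0, 0.01],
    [0, 15.8, 36, 0, 0.01],
    [0, 15.8, 36, 0, 0.01],
    [0, 15.8, 36, 0, 0.01],
    [0, 15.8, 36, 0, 0.01],
    [0, 15.8, 36, 0, 0.01],
    [0, 15.8, 36, 0, 0.01],
    [0, 15.8, 36, 0, 0.01],
    [0, 15.8, 36, 0, 0.01],
    [0, 15.8, 36, 0, 0.01],
    [0, 15.8, 36, 0, 0.01],
    [0, 15.8, 36, 0, 0.01],
    [0, 15.8, 36, 0, 0.01],
    [0, 15.8, 35, 0, 0.02]
  ],
  "grip_force": 20
}}

```text
clock: 1.72
position: [0.4572, 0.017, 0.227]
ee_rot: [3.049, 0.756, 0.001]
force: [0.2, -1.9, -0.1]
width: 1.004
gripper_force: 0.0
```

>>> {"op": "drive_tool", "data": {
  "steps": [
    [0, -1, -1.5, -20, 0],
    [0, 0, 0, -30, 0],
    [0, 0, 0, -30, 0],
    [0, 0, 0, -20, 0],
    [0, 0, 0, -7, 0],
    [0, 0, 0, -3, 0],
    [1, 0, 0, 0, 0],
    [1, 0, 0, 0, 0],
    [1, 0, 0, 0, 0],
    [1, 0, 0, 0, 0],
    [1, 0, 0, 0, 0],
    [1, 0, 0, 0, 0]
  ],
  "grip_force": 20
}}

```text
clock: 2.72
position: [0.4561, 0.0135, 0.1172]
ee_rot: [3.049, 0.755, 0.002]
force: [0.7, -0.7, -0.3]
width: 0.612
gripper_force: 0.0
```

>>> {"op": "drive_tool", "data": {
  "steps": [
    [1, 0, 0, 0, 0],
    [1, 0, 0, 0, 0],
    [1, 0, 0, 0, 0],
    [1, 0, 0, 0, 0],
    [1, 0, 0, 0, 0]
  ]
}}

```text
clock: 3.13
position: [0.4558, 0.0134, 0.1169]
ee_rot: [3.049, 0.755, 0.0]
force: [0.1, -0.4, 5.4]
width: 0.499
gripper_force: 20.0
```

>>> {"op": "drive_tool", "data": {
  "steps": [
    [1, 0, 0, 10, 0],
    [1, 0, 0, 35, 0],
    [1, 0, 0, 40, 0],
    [1, 0, 0, 40, 0],
    [1, 0, 0, 40, 0],
    [1, 10, 20, 35, 0],
    [1, 15, 31, 18, 0],
    [1, 17, 36, 0, 0],
    [1, 17, 36, 0, 0],
    [1, 17, 36, 0, 0],
    [1, 10, 19, 0, 0],
    [1, 0, 0, 0, 0],
    [1, 0, 0, 0, 0]
  ]
}}

```text
clock: 4.22
position: [0.5412, 0.1928, 0.3343]
ee_rot: [-3.048, -0.76, 0.003]
force: [0.2, -0.4, -1.4]
width: 0.497
gripper_force: 20.0
```

```bash
python3 - <<'E'
from h import *
print(observe()["position"],observe()["force"])
t=cam("top"); s=cam("scene")
c=lambda d,x,y,w,h,k: cv2.resize(d["image"][y:y+h,x:x+w],None,fx=k,fy=k,interpolation=cv2.INTER_CUBIC)
im=np.hstack([c(t,205,140,100,100,4),c(s,220,120,100,100,4)])
cv2.imwrite("pics/hold1.png",im[:,:,::-1])
E
```

```text
[0.54121022 0.19283249 0.33432248] [ 0.1892183  -0.43079242 -1.43373946]
```

View pics/hold1.png

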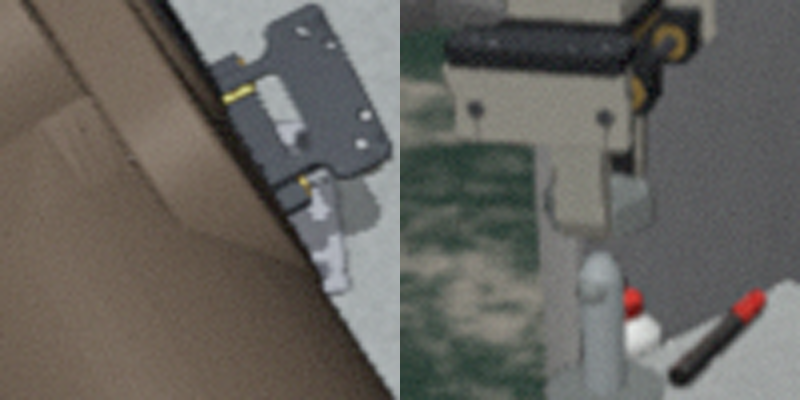

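The scene crop shows the held nut spanning columns ~547–653 (centre ~600), directly over the stem tip at column ~598. I ease it down.

>>> {"op": "drive_tool", "data": {
  "steps": [
    [1, 1, -1.5, -8, 0],
    [1, 0, 0, -6, 0],
    [1, 0, 0, -4, 0],
    [1, 0, 0, -4, 0],
    [1, 0, 0, -3, 0],
    [1, 0, 0, 0, 0],
    [1, 0, 0, 0, 0]
  ]
}}

```text
clock: 4.9
position: [0.5427, 0.1899, 0.3096]
ee_rot: [3.049, 0.755, -0.0]
force: [0.4, -0.2, -1.9]
width: 0.5
gripper_force: 20.0
```

>>> {"op": "drive_tool", "data": {
  "steps": [
    [1, 0, 0, -3, 0],
    [1, 0, 0, -3, 0],
    [1, 0, 0, -3, 0],
    [1, 0, 0, 0, 0],
    [1, 0, 0, 0, 0]
  ]
}}

```text
clock: 5.32
position: [0.5427, 0.1903, 0.3007]
ee_rot: [-3.049, -0.756, 0.0]
force: [-0.4, 0.9, -0.3]
width: 0.502
gripper_force: 20.0
```

>>> {"op": "drive_tool", "data": {
  "steps": [
    [1, -0.3, 0.6, -2, 0],
    [1, 0, 0, -2, 0],
    [1, 0, 0, -2, 0],
    [1, 0, 0, 0, 0],
    [1, 0, 0, 0, 0]
  ]
}}

```text
clock: 5.73
position: [0.5425, 0.1905, 0.2947]
ee_rot: [3.049, 0.755, 0.0]
force: [1.3, 0.4, 0.2]
width: 0.502
gripper_force: 20.0
```

>>> {"op": "drive_tool", "data": {
  "steps": [
    [1, 0.5, 0, -2, 0],
    [1, 0, 0, -2, 0],
    [1, 0, 0, -2, 0],
    [1, 0, 0, 0, 0],
    [1, 0, 0, 0, 0]
  ]
}}

```text
clock: 6.15
position: [0.5429, 0.1906, 0.2887]
ee_rot: [3.049, 0.755, -0.0]
force: [-0.1, 0.7, 1.5]
width: 0.5
gripper_force: 20.0
```

>>> {"op": "drive_tool", "data": {
  "steps": [
    [1, 0, 0.3, -2, 0],
    [1, 0, 0, -2, 0],
    [1, 0, 0, 0, 0],
    [1, 0, 0, 0, 0]
  ]
}}

```text
clock: 6.48
position: [0.543, 0.1909, 0.2847]
ee_rot: [3.049, 0.755, 0.0]
force: [0.0, 0.3, 2.1]
width: 0.499
gripper_force: 20.0
```

>>> {"op": "drive_tool", "data": {
  "steps": [
    [1, 0, 0.1, -2, 0],
    [1, 0, 0, -2, 0],
    [1, 0, 0, 0, 0],
    [1, 0, 0, 0, 0]
  ]
}}

```text
clock: 6.82
position: [0.543, 0.191, 0.2807]
ee_rot: [3.049, 0.755, -0.0]
force: [0.2, 0.6, 2.9]
width: 0.498
gripper_force: 20.0
```

>>> {"op": "drive_tool", "data": {
  "steps": [
    [1, 0, 0.1, -2, 0],
    [1, 0, 0, -1, 0],
    [1, 0, 0, 0, 0],
    [1, 0, 0, 0, 0]
  ]
}}

```text
clock: 7.15
position: [0.5428, 0.1909, 0.2773]
ee_rot: [3.049, 0.755, -0.001]
force: [0.2, -0.0, 0.1]
width: 0.497
gripper_force: 20.0
```

>>> {"op": "drive_tool", "data": {
  "steps": [
    [1, 0, 0, -3, 0],
    [1, 0, 0, -3, 0],
    [1, 0, 0, 0, 0],
    [1, 0, 0, 0, 0]
  ]
}}

```text
clock: 7.48
position: [0.5426, 0.191, 0.2711]
ee_rot: [3.049, 0.756, -0.002]
force: [0.1, 0.6, -1.5]
width: 0.499
gripper_force: 20.0
```

>>> {"op": "drive_tool", "data": {
  "steps": [
    [1, 0, 0, -8, 0],
    [1, 0, 0, -8, 0],
    [1, 0, 0, 0, 0],
    [0.3, 0, 0, 0, 0],
    [0.3, 0, 0, 0, 0],
    [0.3, 0, 0, 0, 0],
    [0.3, 0, 0, 2, 0],
    [0.3, 0, 0, 10, 0],
    [0.3, 0, 0, 30, 0],
    [0.3, 0, 0, 35, 0]
  ]
}}

```text
clock: 8.32
position: [0.542, 0.1905, 0.3329]
ee_rot: [3.049, 0.756, -0.005]
force: [1.0, 0.4, -0.1]
width: 0.7
gripper_force: 0.0
```

```bash
cat > look.py <<'E'
from h import *; import sys
s=cam("scene"); cv2.imwrite("pics/"+sys.argv[1],cv2.resize(s["image"][150:290,215:355],None,fx=4,fy=4,interpolation=cv2.INTER_CUBIC)[:,:,::-1])
E
python3 look.py n1.png
```

```text
(no output)
```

View pics/n1.png

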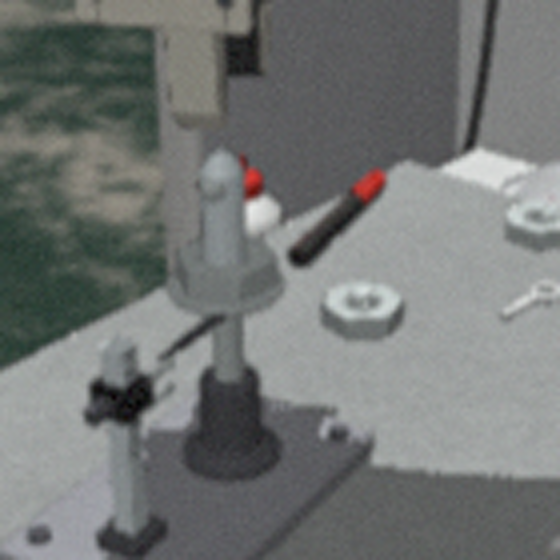

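The nut lies flat on the pan around the stem at crop (225,280). The pointer tip at (165,358) is now near the upper prong. Now for the second nut.

>>> {"op": "drive_tool", "data": {
  "steps": [
    [0.25, 10.7, -34.4, 2, 0.066],
    [0.25, 10.7, -34.4, 0, 0.066],
    [0.25, 10.7, -34.4, 0, 0.066],
    [0.25, 10.7, -34.4, 0, 0.066],
    [0.25, 10.7, -34.4, -10, 0.066],
    [0.25, 0, 0, -40, 0],
    [0.25, 0, 0, -40, 0],
    [0.25, 0, 0, -40, 0],
    [0.25, 0, 0, -30, 0],
    [0.25, 0, 0, -20, 0],
    [0.25, 0, 0, 0, 0]
  ],
  "grip_force": 20
}}

```text
clock: 9.28
position: [0.5942, 0.0184, 0.1511]
ee_rot: [-2.882, -1.245, 0.009]
force: [-0.3, 0.1, 0.5]
width: 0.746
gripper_force: 0.0
```

>>> {"op": "drive_tool", "data": {
  "steps": [
    [0.25, 1.5, 0, -20, 0],
    [0.25, 0, 0, -11, 0],
    [0.25, 0, 0, -3, 0],
    [1, 0, 0, 0, 0],
    [1, 0, 0, 0, 0],
    [1, 0, 0, 0, 0],
    [1, 0, 0, 0, 0],
    [1, 0, 0, 0, 0],
    [1, 0, 0, 0, 0],
    [1, 0, 0, 0, 0]
  ]
}}

```text
clock: 10.12
position: [0.5986, 0.0191, 0.1218]
ee_rot: [2.883, 1.246, 0.002]
force: [-1.1, -1.0, 6.2]
width: 0.5
gripper_force: 20.0
```

>>> {"op": "drive_tool", "data": {
  "steps": [
    [1, 0, 0, 10, 0],
    [1, 0, 0, 35, 0],
    [1, 0, 0, 40, 0],
    [1, 0, 0, 40, 0],
    [1, 0, 0, 40, 0],
    [1, -6, 17, 36, 0],
    [1, -10, 31, 20, 0],
    [1, -12, 37, 0, 0],
    [1, -12, 37, 0, 0],
    [1, -11, 35, 0, 0],
    [1, -5, 15, 0, 0],
    [1, 0, 0, 0, 0],
    [1, 0, 0, 0, 0]
  ]
}}

```text
clock: 11.2
position: [0.5411, 0.1921, 0.3422]
ee_rot: [2.882, 1.25, -0.0]
force: [0.4, -1.1, -2.8]
width: 0.499
gripper_force: 20.0
```

```bash
sed -i 's/150:290/130:270/' look.py; python3 look.py h2.png
```

```text
(no output)
```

View pics/h2.png

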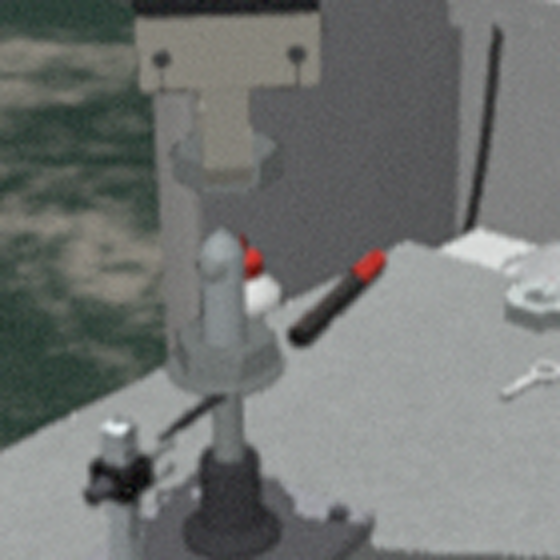

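The held nut spans columns 172–278 (centre ~(225,165)) and the stem tip is at (221,235). I check the offset by projection.

```bash
python3 - <<'E'
from h import *
s=cam("scene")
for z in(.338,.3434): print(proj(s,(.5427,.191,z)), onz(s,271.2,171.2,z))
# first nut seen now: span 168..283 centre (226,357) -> calibrates the stem axis
for z in(.246,.238): print(proj(s,(.5427,.191,z)))
print(proj(s,(.5427,.191,.305)))
E
```

```text
(np.float64(270.04984413865964), np.float64(171.43323230909573)) [0.54186428 0.18874433 0.338     ]
(np.float64(269.9506203800255), np.float64(168.75825048224132)) [0.53232715 0.19860339 0.3434    ]
(np.float64(271.6527483301639), np.float64(214.64606400874027))
(np.float64(271.78474927890124), np.float64(218.20468891733694))
(np.float64(270.6434258766651), np.float64(187.4356533398509))
```

>>> {"op": "drive_tool", "data": {
  "steps": [
    [1, 3, 0, -12, 0],
    [1, 0, 0, -10, 0],
    [1, 0, 0, -6, 0],
    [1, 0, 0, -5, 0],
    [1, 0, 0, -3, 0],
    [1, 0, 0, 0, 0],
    [1, 0, 0, 0, 0]
  ]
}}

```text
clock: 11.88
position: [0.5449, 0.1911, 0.3057]
ee_rot: [-2.884, -1.246, 0.0]
force: [0.0, -0.1, -1.1]
width: 0.5
gripper_force: 20.0
```

>>> {"op": "drive_tool", "data": {
  "steps": [
    [1, -0.5, 0, -3, 0],
    [1, 0, 0, -3, 0],
    [1, 0, 0, -3, 0],
    [1, 0, 0, 0, 0],
    [1, 0, 0, 0, 0]
  ]
}}

```text
clock: 12.3
position: [0.5446, 0.1913, 0.2968]
ee_rot: [-2.884, -1.246, -0.001]
force: [1.5, 0.3, -0.1]
width: 0.496
gripper_force: 20.0
```

>>> {"op": "drive_tool", "data": {
  "steps": [
    [1, 0.5, 0.1, -2, 0],
    [1, 0, 0, -2, 0],
    [1, 0, 0, -2, 0],
    [1, 0, 0, 0, 0],
    [1, 0, 0, 0, 0]
  ]
}}

```text
clock: 12.72
position: [0.545, 0.1914, 0.2907]
ee_rot: [-2.884, -1.246, -0.0]
force: [0.6, 2.4, 1.2]
width: 0.501
gripper_force: 20.0
```

>>> {"op": "drive_tool", "data": {
  "steps": [
    [1, 0.2, 0.8, 0, 0],
    [1, 0, 0, -2, 0],
    [1, 0, 0, 0, 0],
    [1, 0, 0, 0, 0]
  ]
}}

```text
clock: 13.05
position: [0.5451, 0.1922, 0.2887]
ee_rot: [-2.884, -1.246, -0.0]
force: [0.1, 1.9, 2.2]
width: 0.501
gripper_force: 20.0
```

>>> {"op": "drive_tool", "data": {
  "steps": [
    [1, 0, 0.6, 0, 0],
    [1, 0, 0, -2, 0],
    [1, 0, 0, 0, 0],
    [1, 0, 0, 0, 0]
  ]
}}

```text
clock: 13.38
position: [0.5452, 0.1925, 0.2867]
ee_rot: [2.884, 1.246, -0.0]
force: [1.3, 1.7, 1.0]
width: 0.499
gripper_force: 20.0
```

>>> {"op": "drive_tool", "data": {
  "steps": [
    [1, 0.4, 0.6, 0, 0],
    [1, 0, 0, -2, 0],
    [1, 0, 0, 0, 0],
    [1, 0, 0, 0, 0]
  ]
}}

```text
clock: 13.72
position: [0.5456, 0.193, 0.2846]
ee_rot: [2.884, 1.246, -0.0]
force: [0.7, 1.2, 0.8]
width: 0.499
gripper_force: 20.0
```

```bash
python3 - <<'E'
from h import *
F=[]
for i in range(3): F.append(observe()["force"]); cam("scene")
print(np.round(F,1))
E
```

```text
[[ 0.7  1.2  0.8]
 [-0.1  0.2  1.4]
 [ 1.5  0.2  1.9]]
```

>>> {"op": "drive_tool", "data": {
  "steps": [
    [1, 0.2, 0.3, -2, 0],
    [1, 0, 0, -2, 0],
    [1, 0, 0, 0, 0],
    [1, 0, 0, 0, 0]
  ]
}}

```text
clock: 14.2
position: [0.5458, 0.1933, 0.2806]
ee_rot: [2.884, 1.246, -0.0]
force: [0.8, -0.6, 2.5]
width: 0.495
gripper_force: 20.0
```

```bash
cat > f.py <<'E'
from h import *
F=[observe()["force"]]
for i in range(4): cam("scene"); F.append(observe()["force"])
print(np.mean(F,0).round(2))
E
python3 f.py
```

```text
[ 0.39 -0.95  2.41]
```

>>> {"op": "drive_tool", "data": {
  "steps": [
    [1, 0, -0.2, -2, 0],
    [1, 0, 0, -2, 0],
    [1, 0, 0, 0, 0],
    [1, 0, 0, 0, 0]
  ]
}}

```text
clock: 14.73
position: [0.5458, 0.1933, 0.2767]
ee_rot: [-2.884, -1.246, -0.0]
force: [1.4, -0.4, 2.5]
width: 0.496
gripper_force: 20.0
```

```bash
python3 f.py
```

```text
[ 1.08 -0.42  2.81]
```

>>> {"op": "drive_tool", "data": {
  "steps": [
    [1, 0.3, 0, -2, 0],
    [1, 0, 0, -1, 0],
    [1, 0, 0, 0, 0],
    [1, 0, 0, 0, 0]
  ]
}}

```text
clock: 15.27
position: [0.5458, 0.1931, 0.2733]
ee_rot: [-2.884, -1.246, 0.001]
force: [-0.1, 0.1, 1.8]
width: 0.501
gripper_force: 20.0
```

```bash
python3 f.py
```

```text
[-0.15 -0.24  0.48]
```

Slipped. I ease it on down and release it.

>>> {"op": "drive_tool", "data": {
  "steps": [
    [1, 0, 0, -3, 0],
    [1, 0, 0, -3, 0],
    [1, 0, 0, 0, 0],
    [1, 0, 0, 0, 0]
  ]
}}

```text
clock: 15.8
position: [0.5457, 0.1932, 0.2672]
ee_rot: [-2.884, -1.246, 0.002]
force: [0.1, -0.2, -1.3]
width: 0.496
gripper_force: 20.0
```

```bash
python3 f.py
```

```text
[ 0.15  0.08 -1.44]
```

>>> {"op": "drive_tool", "data": {
  "steps": [
    [1, 0, 0, -5, 0],
    [1, 0, 0, 0, 0],
    [0.3, 0, 0, 0, 0],
    [0.3, 0, 0, 0, 0],
    [0.3, 0, 0, 0, 0],
    [0.3, 0, 0, 2, 0],
    [0.3, 0, 0, 10, 0],
    [0.3, 0, 0, 30, 0],
    [0.3, 0, 0, 35, 0],
    [0.3, 0, 0, 0, 0],
    [0.3, 0, 0, 0, 0],
    [0.3, 0, 0, 0, 0],
    [0.3, 0, 0, 0, 0],
    [0.3, 0, 0, 0, 0],
    [0.3, 0, 0, 0, 0]
  ]
}}

```text
clock: 17.25
position: [0.5458, 0.193, 0.3389]
ee_rot: [-2.884, -1.246, 0.002]
force: [0.2, -0.6, 0.2]
width: 0.701
gripper_force: 0.0
```

```bash
sed -i 's/130:270,215:355/175:275,220:320/; s/fx=4,fy=4/fx=6,fy=6/' look.py; python3 look.py n2.png
```

```text
(no output)
```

View pics/n2.png

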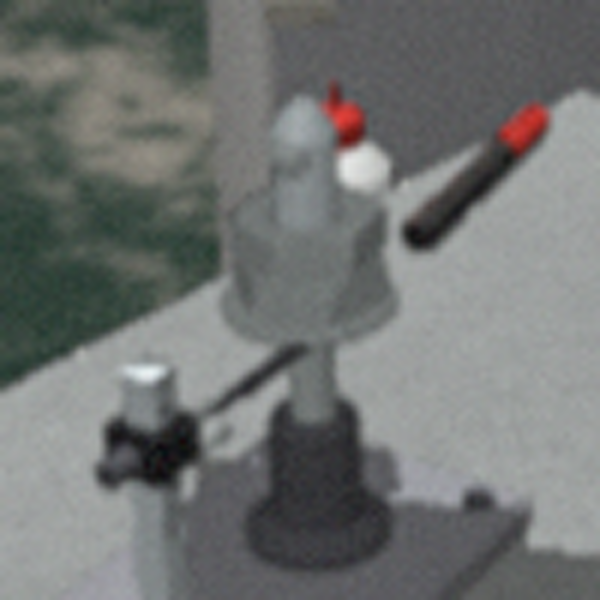

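Two nuts are stacked flat at (308,270). The pointer tip at about (210,408) is above the lower prong at (225,432). I check this closely against the empty-scale picture.

```bash
python3 - <<'E'
from h import *
A=cv2.imread("pics/scene0.png")[225:260,235:275].astype(np.float32)
N=np.mean([cam("scene")["image"][225:260,235:275,::-1].astype(np.float32) for _ in range(10)],0)
D=np.clip(128+(N-A),0,255)
cv2.imwrite("pics/cmp.png",np.vstack([np.hstack([cv2.resize(x,None,fx=10,fy=10,interpolation=cv2.INTER_CUBIC).clip(0,255) for x in(A,N)])]))
p=np.array(onz(cam("scene"),256.5,235,.241)); print(p)
for z in(.2435,.2415,.237,.233): print(z,proj(cam("scene"),(*p[:2],z)))
E
```

```text
[0.51564281 0.26021585 0.241     ]
0.2435 (np.float64(256.43316741788095), np.float64(233.81720046546425))
0.2415 (np.float64(256.4866488986636), np.float64(234.76371290850133))
0.237 (np.float64(256.6065323764178), np.float64(236.8854044127081))
0.233 (np.float64(256.7125757110971), np.float64(238.76215379036682))[ WARN:0@6.556] global loadsave.cpp:1063 imwrite_ Unsupported depth image for selected encoder is fallbacked to CV_8U.
```

View pics/cmp.png

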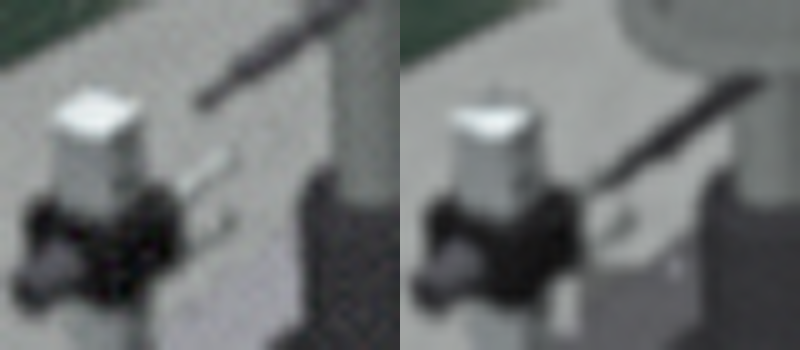

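Left panel (empty scale): the prongs run (185,190)–(230,155) and (185,245)–(235,215), and the pointer tip is at (203,105). Right panel (two nuts): the tip is near (198,182), covering the upper prong line. That's ambiguous until I know the plan offset between pointer and prongs, so I check the saved top view.

```bash
python3 - <<'E'
import cv2
A=cv2.imread("pics/top0.png")[180:215,208:258]
cv2.imwrite("pics/topz.png",cv2.resize(A,None,fx=16,fy=16,interpolation=cv2.INTER_CUBIC))
E
```

```text
(no output)
```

View pics/topz.png

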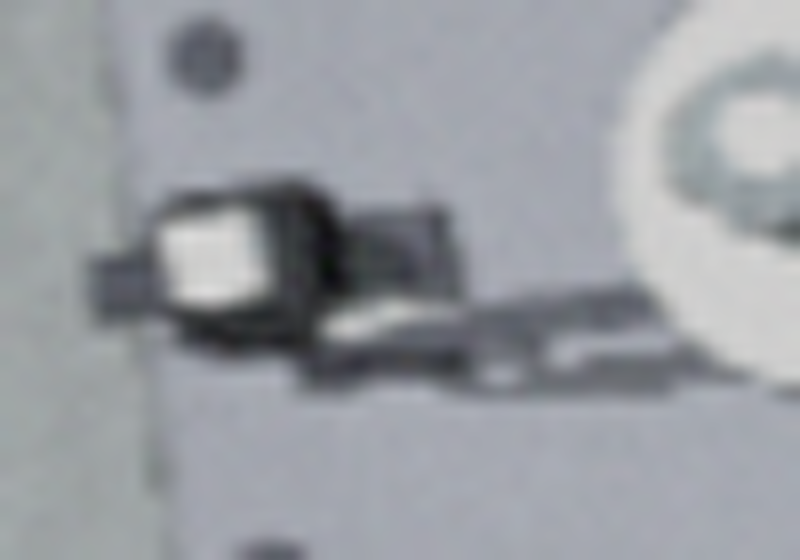

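Top view: pointer and prongs both lie beside the post, and their lateral offset matters. I clear the arm towards a spare nut, then measure with averaged frames.

>>> {"op": "drive_tool", "data": {
  "steps": [
    [0.25, 0, 0, 3, 0],
    [0.25, -9, -35, 0, -0.017],
    [0.25, -9, -35, 0, -0.017],
    [0.25, -9, -35, 0, -0.017],
    [0.25, -9, -35, 0, -0.017],
    [0.25, -9, -35, 0, -0.017],
    [0.25, -9, -35, 0, -0.017],
    [0.25, -9, -35, -10, -0.017],
    [0.25, -9, -35, -20, -0.017],
    [0.25, -9, -35, -30, -0.017],
    [0.25, -9, -30, -30, -0.017],
    [0.25, 0, 0, -25, 0],
    [0.25, 0, 0, -10, 0],
    [0.25, 0, 0, 0, 0]
  ]
}}

```text
clock: 19.22
position: [0.4563, -0.1459, 0.2207]
ee_rot: [-2.977, -0.996, 0.004]
force: [-0.6, 0.3, -0.8]
width: 0.751
gripper_force: 0.0
```

```bash
python3 - <<'E'
from h import *
T=[cam("top") for _ in range(12)]; S=[cam("scene") for _ in range(12)]
t,s=T[0],S[0]; ti=np.mean([d["image"].astype(np.float32) for d in T],0); si=np.mean([d["image"].astype(np.float32) for d in S],0)
np.savez("avg.npz",t=ti,s=si)
f=lambda im,x,y,w,h,k: cv2.resize(im[y:y+h,x:x+w],None,fx=k,fy=k,interpolation=cv2.INTER_CUBIC).clip(0,255)
a=f(ti,216,188,38,20,20)[:,:,::-1]; 
b=np.hstack([f(si,240,232,25,12,16)[:, :, ::-1],f(si,240,232,25,12,16)[:, :, ::-1]])
b=f(si,240,229,30,22,16); b=f(si,243,230,25,20,10)
print(a.shape)
out=np.zeros((600,800,3),np.uint8); out[:300,:760*300//300][:, :]=0
A=f(ti,216,188,40,15,20)[:,:,::-1]; B=f(si,240,230,40,15,20)[:,:,::-1]
out[:300]=A; out[300:]=B; cv2.imwrite("pics/last.png",out)
E
```

```text
(400, 760, 3)
```

View pics/last.png

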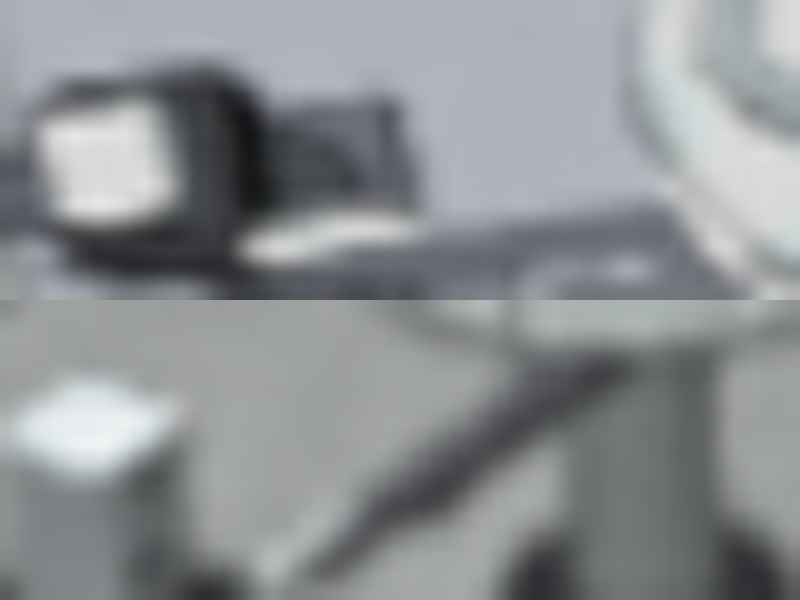

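The last view shows the upper prong (bright, lower panel (265,575)–(355,500)) just up-left of the pointer's thin tip, and in the top panel it runs (240,245)–(415,230). I triangulate the prongs relative to the post top (known z 0.247).

```bash
python3 - <<'E'
from h import *
t,s=cam("top"),cam("scene")
print("post",tri(t,(220.9,195.5),s,(244.3,235.8)))
print("upper prong tip",tri(t,(236.3,199.0),s,(257.3,239.5)), tri(t,(236.3,199.0),s,(257.7,240.0)))
print("lower prong tip",tri(t,(236.3,199.0),s,(258.05,246.05)))
print("upper base",tri(t,(228,199.8),s,(252.8,243.3)))
# dz by vertical pixel motion: stem/pan/pointer shift between empty and now
A=cv2.cvtColor(cv2.imread("pics/scene0.png"),cv2.COLOR_BGR2GRAY).astype(np.float32); N=cv2.cvtColor(np.load("avg.npz")["s"].astype(np.uint8),cv2.COLOR_RGB2GRAY).astype(np.float32)
for n,(x,y,w,h),z in(("tip",(262,181,16,9),.31),("pointer",(256,229,7,7),.241)):
    r=cv2.matchTemplate(cv2.resize(N[y-2:y+h+16,x-3:x+w+5],None,fx=8,fy=8,interpolation=cv2.INTER_CUBIC),cv2.resize(A[y:y+h,x:x+w],None,fx=8,fy=8,interpolation=cv2.INTER_CUBIC),cv2.TM_CCOEFF_NORMED)
    _,m,_,l=cv2.minMaxLoc(r); dx,dy=l[0]/8-3,l[1]/8-2
    p=onz(s,x+w/2,y+h/2,z); q=proj(s,p-[0,0,.01]); print(n,m,dx,dy,"mm",dy/(q[1]-y-h/2)*10)
np.set_printoptions(linewidth=200)
print("scene now gray cols 250-266 rows 236-250"); print(N[236:250,250:267].astype(int))
T=np.load("avg.npz")["t"].mean(2).astype(int); print("top cols 226-250, rows 196-207"); print(T[196:207,226:250])
E
```

```text
post (array([0.5309, 0.2761, 0.2409]), np.float64(0.0))
upper prong tip (array([0.5257, 0.2474, 0.2214]), np.float64(0.0028)) (array([0.5254, 0.2473, 0.2204]), np.float64(0.002))
lower prong tip (array([0.5252, 0.249 , 0.2081]), np.float64(0.0002))
upper base (array([0.5225, 0.2644, 0.2226]), np.float64(0.0002))
tip 0.9829010367393494 0.5 8.0 mm 16.767852339382863
pointer 0.9854415655136108 0.75 8.0 mm 17.16866377808748
scene now gray cols 250-266 rows 236-250
[[161 165 163 163 160 158 158 162 162 164 158 147 127 109  86  72  78]
 [160 165 164 161 160 159 159 160 164 158 140 116  95  83  77  88 118]
 [164 165 163 161 160 160 160 160 153 136 111  90  75  76 103 132 153]
 [162 166 163 160 160 162 165 153 127 103  84  68  71 104 141 159 167]
 [160 163 161 158 159 168 168 145 100  76  75  81 104 141 162 166 163]
 [157 161 160 159 165 176 156 116  87  99 117 132 145 161 166 158 135]
 [139 152 160 178 177 155 116  91 108 140 153 159 161 166 163 139  96]
 [ 99 111 142 179 156 116  98 115 142 161 166 166 167 167 155 107  62]
 [ 52  70 111 145 133 131 135 146 159 163 166 165 167 163 139  83  
[... 780 characters left out ...]
2 117]
 [ 56  69 150 198 205 188 165 138 127 126 121 114 114 113 112 108 110 116 118 116 122 128 121 119]
 [ 48  48  70 102 111 108 109 104 102 105 104 107 108 108 109 105 128 142 145 137 152 169 147 122]
 [ 96  68  65  76  87  90  89  80  79  88  84 103 119 124 130 128 153 145 124 120 122 126 122 120]
 [139  87  80  79  90 112 115 112 110  95  88 112 156 173 171 144 124 121 118 118 117 118 119 130]
 [154 132 131 131 148 172 180 182 181 158 137 136 139 139 139 135 134 135 135 136 135 135 138 165]
 [179 179 180 181 181 182 181 181 183 182 181 180 178 177 177 178 180 181 180 179 180 180 179 181]
 [179 180 181 182 181 181 179 179 180 181 181 181 180 179 179 180 182 182 180 180 181 181 182 181]]
```

```bash
python3 - <<'E'
import numpy as np, cv2
np.set_printoptions(linewidth=220)
T=cv2.imread("pics/top0.png").astype(float).mean(2).astype(int); print("top0 cols 226-250, rows 196-207"); print(T[196:207,226:250])
A=cv2.imread("pics/scene0.png").astype(float).mean(2).astype(int); print("scene0 cols 250-266 rows 230-252"); print(A[230:252,250:267])
E
```

```text
top0 cols 226-250, rows 196-207
[[ 62  46  15  47  67  70  70  70  89  87 105 153 168 170 170 171 169 170 171 171 173 181 198 205]
 [ 58  51  18  33  61  72  71  68  86  93 101 151 169 171 168 168 164 166 165 164 157 151 185 204]
 [ 65  47  45  55  84 105 119 109 105 105 100 142 163 156 144 134 136 128 115 110 105 108 128 181]
 [ 58  54  82 126 148 168 189 175 155 148 135 116 112 106 106 108 105 105 106  97 104 106 113 151]
 [ 50  64 141 186 186 162 134 115 111 108 108 101 103 100  98 104 111 120 123 114 119 136 145 151]
 [ 43  57  93 114 113 101  95  95  96  97  92 101 113 108  99  99 139 164 166 165 166 166 165 163]
 [ 86  66  75  69  59  68  69  72  70  62  59  93 119 125 119 113 145 165 139 117 116 117 117 116]
 [127  79  74  75  82 101 105 104 100  87  85 104 147 161 137 111 115 117 112 107 108 108 107 111]
 [143 122 120 121 141 161 171 169 170 147 128 122 125 131 123 123 123 123 124 129 127 124 125 129]
 [167 167 168 168 173 170 171 171 172 172 170 170 166 167 167 166 169 169 169 168 171 168 169 169]
 [169 168 166 173 171 171 170 170 170 170 169 172 169 169 170 169 172 170 170 
[... 917 characters left out ...]
156 170 172 160 151 140 144 154 157 157 160 159 158 133  94]
 [ 93 108 142 175 157 136 144 150 157 157 160 159 162 161 150 108  57]
 [ 55  68 109 142 131 144 154 154 158 156 159 161 160 158 133  85  53]
 [ 42  58  74 112 138 153 156 145 151 156 161 159 158 153 119  64  49]
 [ 40  43  57 108 152 161 154 130 132 150 155 152 158 149 114  63  53]
 [ 23  27  48 105 147 151 152 113 123 151 153 153 154 147 121  62  50]
 [ 17  19  44  96 136 133 129 125 140 152 156 154 146 146 123  66  47]
 [ 18  12  42  78 117 124 133 142 152 156 156 155 155 153 126  72  43]
 [ 26  11  47  83 118 142 154 156 157 159 157 150 160 153 126  68  46]
 [ 28  41  70 112 146 154 157 153 153 154 153 157 155 159 136  78  43]]
```

```bash
python3 - <<'E'
from h import *
t,s=cam("top"),cam("scene")
def hit(tp,tq,sp):
    n=np.cross(ray(t,*tp),ray(t,*tq)); r=ray(s,*sp); return s["xyz"]+r*(n@(t["xyz"]-s["xyz"])/(n@r))
for dr in(-.4,0,.4):
    P=hit((246,199.45+dr),(234,201.0+dr),(256,243)); P2=hit((246,199.45+dr),(234,201+dr),(262.4,238))
    print(dr,"pointer",P.round(4),P2.round(4))
P0=hit((248,198.7),(242,199.5),(255,234.8)); print("empty pointer (true .241)",P0.round(4))
print("upper",hit((229,199.7),(235,199.0),(255,242)).round(4),"lower",hit((229,199.7),(235,199.0),(255,247.4)).round(4))
E
```

```text
-0.4 pointer [0.52   0.2585 0.2214] [0.5228 0.2388 0.222 ]
0 pointer [0.5189 0.2595 0.2223] [0.5217 0.2399 0.2229]
0.4 pointer [0.5178 0.2606 0.2232] [0.5206 0.2409 0.2238]
empty pointer (true .241) [0.5182 0.2615 0.241 ]
upper [0.5235 0.2576 0.2218] lower [0.5243 0.2576 0.2097]
```

The pointer is about 6.5 mm above the middle of the mark, so a third nut is needed.

>>> {"op": "drive_tool", "data": {
  "steps": [
    [0.25, 0, -6.5, -15, 0],
    [0.25, 0, 0, -30, 0],
    [0.25, 0, 0, -30, 0],
    [0.25, 0, 0, -15, 0],
    [0.25, 0, 0, 0, 0],
    [0.25, 0, 0, 0, 0]
  ]
}}

```text
clock: 21.12
position: [0.4571, -0.1529, 0.1321]
ee_rot: [-2.978, -0.997, 0.002]
force: [0.3, 0.1, 1.1]
width: 0.748
gripper_force: 0.0
```

>>> {"op": "drive_tool", "data": {
  "steps": [
    [0.25, -1, 0, -8, 0],
    [0.25, 0, 0, -4, 0],
    [0.25, 0, 0, -3, 0],
    [0.25, 0, 0, 0, 0],
    [1, 0, 0, 0, 0],
    [1, 0, 0, 0, 0],
    [1, 0, 0, 0, 0],
    [1, 0, 0, 0, 0],
    [1, 0, 0, 0, 0],
    [1, 0, 0, 0, 0],
    [1, 0, 0, 0, 0]
  ]
}}

```text
clock: 22.03
position: [0.4566, -0.1532, 0.1175]
ee_rot: [2.979, 0.997, 0.001]
force: [0.3, 1.0, 3.7]
width: 0.497
gripper_force: 20.0
```

>>> {"op": "drive_tool", "data": {
  "steps": [
    [1, 0, 0, 10, 0],
    [1, 0, 0, 35, 0],
    [1, 0, 0, 40, 0],
    [1, 5, 20, 35, 0],
    [1, 7, 28, 30, 0],
    [1, 8, 32, 24, 0],
    [1, 9, 34, 20, 0],
    [1, 9, 36, 16, 0],
    [1, 9, 36, 3, 0],
    [1, 9, 36, 0, 0],
    [1, 9, 36, 0, 0],
    [1, 9, 36, 0, 0],
    [1, 8, 31, 0, 0],
    [1, 5, 20, 0, 0],
    [1, 0, 0, 0, 0],
    [1, 0, 0, 0, 0],
    [1, 0, 0, 0, 0]
  ]
}}

```text
clock: 23.45
position: [0.5431, 0.1909, 0.3303]
ee_rot: [2.979, 0.996, -0.002]
force: [0.0, -0.0, -1.9]
width: 0.5
gripper_force: 20.0
```

```bash
python3 f.py; python3 - <<'E'
from h import *
# lateral check in the scene view: nut and stem edges by row profile
d=cam("scene"); g=cv2.cvtColor(d["image"],cv2.COLOR_RGB2GRAY)
np.set_printoptions(linewidth=220)
o=observe()["position"]; print(o)
for x in(o[:2],(.5427,.191)): print(x,proj(d,(*x,o[2]+.0055)),proj(d,(*x,.29)))
print(g[164:184,252:292])
E
```

```text
[-0.06 -0.26 -1.88]
[0.54348274 0.19073127 0.33053069]
[0.54348274 0.19073127] (np.float64(269.8815221249311), np.float64(172.26601425999678)) (np.float64(270.7063071570603), np.float64(194.3669323492251))
(0.5427, 0.191) (np.float64(270.08588085928835), np.float64(172.40474935408864)) (np.float64(270.9061824431986), np.float64(194.51933017329384))
[[ 56  81 119 121 118 123 123 127 125 119 129 126 129 132 132 127 131 131 126 129 125 100  62  44  72 106  99  94  97  87  95  93  93  86  94  98  88  91  91  94]
 [ 58  75 112 121 119 121 127 124 121 114 120 126 127 130 127 127 127 128 129 130 124 105  78  75  82 109 104  93  94  93  93  93  93  95  95  90  94  91  94  92]
 [ 65  74 113 122 119 122 120 118 120 116 125 129 130 124 130 127 125 129 127 130 130 112  95 104 109 114 106  98  97  96  97  94  94  93  93  95  92  96  92  90]
 [ 58  74 110 118 121 120 115 105 117 122 126 129 132 128 128 130 129 130 129 127 125 115 104 113 121 118 110 111 108 100  93  90  94  90  94  94  87  93  96  94]
 [ 64  73 106 117 116 121 117 108 119 127 131 133 132 128 132 128 130 127 127 129 126 111 104 114
[... 1811 characters left out ...]
90  93  92  90  94  94  94  95  94  91  93  96]
 [ 62  62  81 116 121 118 119 114 118 116 107 101  98  99 102  97  98  94  94  98  99  96 100  93  87  88  92  87  90  95  93  91  90  91  91  90  93  89  92  93]
 [ 69  69  86 110 121 123 122 122 128 123 117 111 108 103  99  95  76  88  83  92  96  98  96  92  82  94  94  95  96  96  94  92  89  93  93  94  89  88  93  89]
 [ 68  67  84 116 117 118 120 122 122 129 123 120 113 101  97  94  86  80  86  92  93  98  97  87  91  92  95  96  93  93  88  94  95  96  88  92  96  91  91  96]
 [ 76  77  85 114 121 122 119 119 124 126 126 121 112 105  99  92  93  94  92  96  96  96  92  92  94  92  94  96  95  90  89  92  93  92  90  91  92  93  92  94]]
```

>>> {"op": "drive_tool", "data": {
  "steps": [
    [1, -1, -0.5, -12, 0],
    [1, 0, 0, -10, 0],
    [1, 0, 0, -6, 0],
    [1, 0, 0, -4, 0],
    [1, 0, 0, -4, 0],
    [1, 0, 0, -2, 0],
    [1, 0, 0, 0, 0],
    [1, 0, 0, 0, 0]
  ]
}}

```text
clock: 24.37
position: [0.5425, 0.1915, 0.2925]
ee_rot: [-2.979, -0.997, -0.0]
force: [0.3, -0.5, -1.0]
width: 0.501
gripper_force: 20.0
```

```bash
python3 f.py
```

```text
[ 0.18  0.11 -1.73]
```

No contact yet and no side force. Continuing.

>>> {"op": "drive_tool", "data": {
  "steps": [
    [1, 0, 0, -3, 0],
    [1, 0, 0, -3, 0],
    [1, 0, 0, -3, 0],
    [1, 0, 0, -3, 0],
    [1, 0, 0, 0, 0],
    [1, 0, 0, 0, 0]
  ]
}}

```text
clock: 25.07
position: [0.5425, 0.1913, 0.2802]
ee_rot: [2.979, 0.996, 0.0]
force: [1.4, -1.2, -0.1]
width: 0.499
gripper_force: 20.0
```

```bash
python3 f.py
```

```text
[ 0.92 -0.78  0.13]
```

>>> {"op": "drive_tool", "data": {
  "steps": [
    [1, 0.4, -0.4, -2, 0],
    [1, 0, 0, -2, 0],
    [1, 0, 0, -2, 0],
    [1, 0, 0, 0, 0],
    [1, 0, 0, 0, 0]
  ]
}}

```text
clock: 25.68
position: [0.5429, 0.191, 0.2742]
ee_rot: [2.979, 0.997, 0.0]
force: [0.3, -0.9, 0.9]
width: 0.501
gripper_force: 20.0
```

```bash
python3 f.py
```

```text
[ 0.48 -0.77  1.15]
```

>>> {"op": "drive_tool", "data": {
  "steps": [
    [1, 0.2, -0.4, -2, 0],
    [1, 0, 0, -2, 0],
    [1, 0, 0, 0, 0],
    [1, 0, 0, 0, 0]
  ]
}}

```text
clock: 26.22
position: [0.5429, 0.1908, 0.2702]
ee_rot: [-2.979, -0.997, 0.0]
force: [0.5, 0.3, 2.9]
width: 0.496
gripper_force: 20.0
```

```bash
python3 f.py
```

```text
[0.07 0.57 2.58]
```

>>> {"op": "drive_tool", "data": {
  "steps": [
    [1, 0, 0.2, -1, 0],
    [1, 0, 0, -1, 0],
    [1, 0, 0, 0, 0],
    [1, 0, 0, 0, 0]
  ]
}}

```text
clock: 26.75
position: [0.543, 0.1908, 0.2683]
ee_rot: [2.979, 0.997, -0.0]
force: [0.3, 0.2, 2.6]
width: 0.498
gripper_force: 20.0
```

```bash
python3 f.py
```

```text
[0.31 0.23 2.29]
```

>>> {"op": "drive_tool", "data": {
  "steps": [
    [1, 0, 0.1, -1, 0],
    [1, 0, 0, -1, 0],
    [1, 0, 0, 0, 0],
    [1, 0, 0, 0, 0]
  ]
}}

```text
clock: 27.28
position: [0.543, 0.1908, 0.2663]
ee_rot: [2.979, 0.997, -0.0]
force: [-0.8, -0.2, 2.4]
width: 0.499
gripper_force: 20.0
```

```bash
python3 f.py
```

```text
[-0.12 -0.3   2.77]
```

>>> {"op": "drive_tool", "data": {
  "steps": [
    [1, 0, 0, -1, 0],
    [1, 0, 0, -1, 0],
    [1, 0, 0, 0, 0],
    [1, 0, 0, 0, 0]
  ]
}}

```text
clock: 27.82
position: [0.543, 0.1909, 0.2643]
ee_rot: [2.979, 0.997, 0.0]
force: [0.8, 0.2, 4.2]
width: 0.496
gripper_force: 20.0
```

```bash
python3 f.py
```

```text
[0.14 0.09 3.26]
```

```bash
cat > sink.py <<'E'
from h import *
s=cam("scene"); N=cv2.cvtColor(np.mean([cam("scene")["image"].astype(np.float32) for _ in range(3)],0).astype(np.uint8),cv2.COLOR_RGB2GRAY)
A=cv2.cvtColor(cv2.imread("pics/scene0.png"),cv2.COLOR_BGR2GRAY)
up=lambda a:cv2.resize(a,None,fx=8,fy=8,interpolation=cv2.INTER_CUBIC)
# pan's lower-left rim + pointer root
for x,y,w,h,z in((254,210,14,14,.244),(256,226,9,8,.241)):
    r=cv2.matchTemplate(up(N[y-2:y+h+28,x-3:x+w+5]),up(A[y:y+h,x:x+w]),cv2.TM_CCOEFF_NORMED); _,m,_,l=cv2.minMaxLoc(r)
    dy=l[1]/8-2; p=onz(s,x+w/2,y+h/2,z); ks=np.arange(0,.06,.0005); v=[proj(s,p-[0,0,k])[1]-y-h/2 for k in ks]
    print("sink mm",3+1000*np.interp(dy,v,ks),"score",m,"dx",l[0]/8-3)
print(observe()["force"].round(1))
E
python3 sink.py
```

```text
sink mm 3.0 score 0.6660496592521667 dx -0.25
sink mm 47.37502091344436 score 0.8397502899169922 dx 0.125
[-0.1 -0.2  3.3]
```

Sink is near the limit, so instead of pushing deeper I wiggle the nut at this height to break the friction.

>>> {"op": "drive_tool", "data": {
  "steps": [
    [1, 0, 0, 0, 0.06],
    [1, 0, 0, 0, -0.06],
    [1, 0, 0, 0, -0.06],
    [1, 0, 0, 0, 0.06],
    [1, 0.3, 0, 0, 0],
    [1, -0.6, 0, 0, 0],
    [1, 0.3, 0.3, 0, 0],
    [1, 0, -0.6, 0, 0],
    [1, 0, 0.3, 0, 0],
    [1, 0, 0, 0, 0]
  ]
}}

```text
clock: 29.05
position: [0.5431, 0.1908, 0.2643]
ee_rot: [2.979, 0.996, 0.0]
force: [2.3, -0.1, 0.2]
width: 0.498
gripper_force: 20.0
```

```bash
python3 f.py; python3 sink.py
```

```text
[ 2.24 -0.23  0.17]
sink mm 3.0 score 0.5589285492897034 dx -0.25
sink mm 30.5806010615654 score 0.9089888334274292 dx 0.0
[ 2.8 -0.2  0.5]
```

It slipped past, and the pan sprang up to about 30 mm. I ease the side force and follow down.

>>> {"op": "drive_tool", "data": {
  "steps": [
    [1, 0.6, 0, 0, 0],
    [1, 0, 0, -2, 0],
    [1, 0, 0, -2, 0],
    [1, 0, 0, 0, 0],
    [1, 0, 0, 0, 0]
  ]
}}

```text
clock: 29.87
position: [0.5433, 0.1909, 0.26]
ee_rot: [-2.979, -0.997, 0.001]
force: [-0.2, -0.2, 0.7]
width: 0.501
gripper_force: 20.0
```

```bash
python3 f.py; python3 sink.py
```

```text
[ 0.14  0.07 -0.87]
sink mm 11.116157169389066 score 0.5982587337493896 dx 5.0
sink mm 21.200791267529606 score 0.9864445924758911 dx 0.25
[-0.2  0.4 -1. ]
```

>>> {"op": "drive_tool", "data": {
  "steps": [
    [1, 0, 0, -1, 0],
    [0.3, 0, 0, 0, 0],
    [0.3, 0, 0, 0, 0],
    [0.3, 0, 0, 0, 0],
    [0.3, 0, 0, 3, 0],
    [0.3, 0, 0, 10, 0],
    [0.3, 0, 0, 30, 0],
    [0.3, 0, 0, 35, 0],
    [0.3, -9, -35, 0, 0],
    [0.3, -9, -35, 0, 0],
    [0.3, -9, -35, 0, 0],
    [0.3, -9, -35, 0, 0],
    [0.3, 0, 0, 0, 0],
    [0.3, 0, 0, 0, 0],
    [0.3, 0, 0, 0, 0],
    [0.3, 0, 0, 0, 0],
    [0.3, 0, 0, 0, 0]
  ]
}}

```text
clock: 31.68
position: [0.5078, 0.0524, 0.3375]
ee_rot: [-2.978, -1.0, -0.001]
force: [-0.3, 0.4, 0.5]
width: 0.7
gripper_force: 0.0
```

```bash
python3 sink.py; python3 - <<'E'
from h import *
np.set_printoptions(linewidth=220)
S=[cam("scene") for _ in range(8)]; s=S[0]
g=np.mean([d["image"].mean(2) for d in S],0).astype(int)
print("pointer/prong rows 238-252 cols 250-266"); print(g[238:252,250:267])
for z in(.317-.0285,.247-.0285+.048,.247-.0285+.032): print(z,proj(s,(.5427,.191,z)))
print("stem column rows 186-226"); print(g[186:228:1,[258,262,266,270,274,278,282]].T)
E
```

```text
sink mm 19.01964035417641 score 0.2884547710418701 dx -3.0
sink mm 30.5806010615654 score 0.9531663656234741 dx -0.5
[ 0.3 -0.5  0.9]
pointer/prong rows 238-252 cols 250-266
[[159 163 159 159 158 158 157 155 155 158 159 159 157 153 135 109  93]
 [159 164 160 159 158 158 162 159 153 158 163 158 152 134 109  90  74]
 [157 161 158 156 156 166 176 170 147 156 156 140 122 109  88  73  64]
 [154 160 158 159 162 176 176 155 136 149 137 111  94  83  80  78  68]
 [140 150 155 174 175 163 153 144 138 131 111  87  75  80 100  98  71]
 [ 96 110 141 177 159 140 148 148 128 100  80  69  79 106 127  98  62]
 [ 52  69 110 142 136 143 151 137 103  75  70  85 116 140 132  82  53]
 [ 40  55  78 112 143 151 135 105  84  96 115 133 150 154 121  69  52]
 [ 41  44  56 106 148 134 104  77  91 133 147 155 159 153 118  68  52]
 [ 29  28  50 108 143 110  84  84 115 151 158 157 156 149 120  68  48]
 [ 21  19  45  97 129 108 100 118 144 159 160 155 153 150 124  68  44]
 [ 21  19  39  82 116 125 134 147 155 160 160 154 156 153 125  70  43]
 [ 17  21  43  82 123 144 153 157 158 159 158 157 160 156 129  72  45]
 [ 
[... 806 characters left out ...]
09 110 110 112]
 [ 92  92  93  92  92  92  89  84 125 211 236 229 217 212 214 213 194 169 144 122 107 111 130 157 183 172 136 111 108 110 108 110 111 109 110 110 109 109 108 109 111 112]
 [ 93  94  92  88  90  95 101 107 111 111 113 124 155 178 186 176 143 120 115 115 116 116 134 174 195 179 138 112 107 109 110 110 112 111 111 111 111 110 109 110 117 116]
 [ 92  92  94  92  94  97 101 103 102  86  67  47  53 109 188 220 208 198 200 200 201 199 200 195 163 116  89  85  86  85  88  98 108 111 107 106 103 102 101  97  93  94]
 [ 93  92  91  92  90  91  90  91  92  92  92  93 108 148 180 192 195 188 174 178 187 174 130  92  82  86  86  87  86  84  81  81  80  82  83  90  95  95  92  91  92  90]]
```

```bash
python3 -c "
from cell import arm, observe
print(observe()['dq'].round(3)); print(arm.sign_off())"
```

```text
[ 0.    -0.001  0.001  0.    -0.001 -0.     0.001]
the job is handed in; nothing more can be done
None
```

I handed the job in with three nuts stacked on the pan, the fourth still on the chest top, and the pointer about 3–5 mm below mid-mark by my camera estimate (limit 5.8 mm); `sign_off` returned no pass/fail verdict.

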